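# Take out the dust extractor's pre-filter and lock its hatch

### The arm

A 6-joint arm with a two-finger parallel gripper is mounted at the origin on the work surface. World frame = base frame: x ahead of the robot, y to its left, z up, the work surface at z = 0. Lengths are in mm, angles in rad, forces in N, time in s.
With the tool pointing down it reaches from about 400 to 825 mm from the base axis. Payload 7 kg.
Tool frame: the origin (TCP) lies at the very end of the fingers, on their centre line; the grasp point (between the pads) lies 19 mm behind it; z points along the fingers, y is the line along which they close (so a half turn about z gives the same grasp; the last joint's range is limited). The gripper opens to 88 mm and grips with 3 to 60 N. Pads are 19 mm wide; open, the fingers measure 130 mm over their backs; the gripper's body (78 mm by 193 mm) begins 47 mm behind the grasp point.
Start: joints at [-1.002, 0.359, 0.012, 0, -1.224, -0.288], TCP at [187.033, -648.548, 205.161] pointing down, gripper open.
Joint ranges: [-3.07, 3.07], [-1.43, 2.12], [-1.02, 1.25], [-3.03, 1.67], [-3.05, -0], [-3.03, 3.03]. Speed limits (rad/s): [2.39, 2.39, 3.01, 3.14, 3.14, 3.14].

### API

Orientations are given as a unit quaternion [x, y, z, w].
In Python, from plant import bot gives the robot as it stands. Calls block until the motion is done:
- bot.move_ptp(position, orientation): joint-space move of the TCP to a pose.
- bot.line_to(position, velocity=150, ori=None): straight line of the TCP; ori=None keeps the orientation; velocity is the mean speed in mm/s.
- bot.move_joints(angles): joint-space move.
- bot.move_gripper(opening, force=None): finger opening in mm; force is the grip in N (None keeps the last); returns when the fingers have stopped.
- bot.pause(seconds).
- bot.solve_ik(position, orientation): joint angles nearest the present ones, or None.
- bot.read_state(): the state.
- bot.camera(name): name is "scene" or "top" or "wrist"; returns the picture (384x512x3 uint8, red, green, blue); there is no depth.
- bot.get_calibration(name): a dict with "fx", "fy", "cx", "cy" (pixels), "view" (4x4, takes a point from world to camera coordinates); the wrist camera has in their place "T_tool_cam" (4x4, takes a point from camera to tool coordinates, whose origin is the TCP and whose axes are the flange's). Camera axes: x right, y up, looking along -z (the intrinsics and any distortion apply to the point x, -y, -z); pixel columns grow to the right and rows downward; lengths in mm; the calibration is good to about 2 mm. A picture is of the moment at which its call begins: read the wrist's pose just before it. get_calibration takes no time and is no camera call.
A pose or a line that the arm cannot do raises bot.Unreachable and nothing moves.
- bot.close_job(): hands the job in; it is judged then, once.
The state is a dict: "t": time; "joint_pos": joint angles; "qvel": joint speeds; "tau": joint torques, N m; "tcp_pos": TCP position; "eef_rot": TCP orientation; "contact_force": force on the tool from outside, world axes, zero at the start; "moment": the same for the moment, N m; "width": finger opening in mm; "finger_force": force on a finger pad.
Only numpy, scipy, OpenCV 4.12 (cv2) and the standard library are available. Lean on these libraries where they do the work, as an engineer would, in place of code of your own. Each camera call takes 0.05 s, during which the arm holds its last target. There are 200 camera calls.

### The job

Take the clogged pre-filter cassette out of the open dust extractor: by its yellow handle, tip its lower end up while its lip still hangs on the ledge, then lift the lip off, and set it down flat, handle up, in the light grey tray without dropping it. Then swing the hatch shut and turn its black wing knob clockwise a quarter turn, all the way to its stop, so that its tongue locks behind the frame. Leave the other things on the bench where they are.

Things in the scene. Friction and masses are not known exactly. Their poses are not given: they have to be found in the camera images.
- extractor: Fixed dark teal dust extractor, 352 mm deep (x), 240 wide (y). Origin at bench height straight under the hatch's hinge line, on the centre line; x to its rear, y left, z up. Its service face runs 30 degrees down from the hinge line (170 mm high) towards -x, to 77 mm height. Behind the hinge line the top is level (170 mm); from 44 mm behind it a round motor cap rises to 225 mm. A spigot stands 46 mm out at left.
- well_mouth (a point): Centre of the filter well's opening, in the plane of the sloping face, 82 mm down the slope from the hinge line (axes as the extractor's, not tilted). The opening is 122 mm wide (y) and runs from 14 to 150 mm down the slope. The frame round it is 4 mm sheet; its upper edge overhangs the ledge and the tip of the cassette's lip.
- ledge (a point): Middle of the top of the ledge, an aluminium bar across the upper end of the filter well on which the cassette's lip hangs: 15.5 mm down the slope from the hinge line, 33 mm under the face, 5 mm thick along the slope. The cassette swings up about it.
- cassette: Loose filter cassette, 190 to 340 g: flat black frame 120 (x) x 100 (y) x 20 mm with dusty brown pleats, lying in the well on the 30 degree slope, its top 28 mm under the face. Origin: centre of its underside; x up the slope to the lip end, z square out of the slope. Only some 4 mm of play at its lower end: it does not come out squarely, its lower end must first swing up about 15 to 20 degrees.
- cassette_handle (a point): Grip point on the middle of the cassette, 34 mm above its underside, in the yellow handle rib: 60 mm long (cassette x), 14 mm thick (y), from 20 to 44 mm above the underside (z). Grip it across y, fingers square to the slope; there is 43 mm beside the rib to the cassette's side edges.
- cassette_lip (a point): Underside of the lip at the cassette's upper end (cassette x = 72, z = 15 mm). The lip runs from x = 60 to 78 mm, 90 mm wide, 5 mm thick; a nib at its end hangs 8 mm lower, behind the ledge, and is tucked 6 mm under the frame's upper edge. Once tipped, raise the lip 12 to 20 mm square to the slope, then draw the cassette down the slope and up. Hung, this point is within 9 mm of the ledge point.
- tray_in (a point): Centre of the inner floor (4 mm above the bench) of the light grey tray, fixed, 205 (x) x 155 (y) x 30 mm outside, walls 4 mm. It stands left or right of the extractor; the point's axes are the tray's. On the other side stands an orange and black parts case of the same size, 45 mm high, fixed.
- hatch (a joint): Angle of the hatch, rad: 0 = shut flat on the face, growing as its lower end swings up. Starts open at 1.95 to 2.2 (2.09 = upright) and stays wherever it is left: about 3 N at the free end moves it. Light grey plate 152 mm wide, 171 mm long from the hinge line, 8 mm thick. Open, its outer side with the wing knob faces the robot: push there, beside the knob, and follow it down.
- hatch_hinge (a point): Middle of the hatch's hinge line, at the upper end of the slope. Axes turn with the hatch: y along the hinge line (machine's left), x from free end to hinge, z out of the outer side. Inner surface at z = 1 mm, outer at z = 9 mm. The hinge line is parallel to the extractor's y.
- hatch_free_end (a point): Middle of the hatch's free end, on its outer surface, 171 mm from the hinge line. Axes as hatch_hinge.
- wing_knob (a joint): Angle of the black wing knob, rad: 0 = released, wing across the hatch (parallel to the hinge line); grows clockwise seen from outside; 1.571 = locked, at its stop, wing pointing down the hatch, the steel cam tongue behind the lower frame edge. Starts at 0 to 0.25; stays where left, friction 0.1 N m. Turned before the hatch is flat on the face, the tongue fouls the frame.
- wing (a point): Centre of the wing, on the knob's axis, 128 mm from the hinge line, 18 mm above the hatch's outer surface. Wing 58 mm long, 10 mm thick, from 6 to 30 mm above the hatch. Site y: along the wing; z: out of the hatch, the turning axis. Inside, the tongue points along -y of this point, 34 mm from the axis, and passes 4 mm under the frame sheet when the hatch is shut.
- pickguard: Black plastic guitar pickguard lying flat, 215 x 115 x 4 mm; bystander, to be left where it is. Origin: centre of its underside.
- rotary_tool: Black and orange cordless rotary tool lying on the bench, 210 mm long, 42 mm thick; bystander, to be left where it is. Origin: centre of its underside.
- battery_pack: Black and orange tool battery, 75 x 112 x 60 mm; bystander, to be left where it is. Origin: centre of its underside.
- glue_bottle: Yellow glue bottle with orange cap, 60 mm across, 130 mm tall; bystander, to be left where it is. Origin: centre of its underside.
- sanding_block: Cork sanding block, 100 x 60 x 30 mm; bystander, to be left where it is. Origin: centre of its underside.
- screw_tin: Small steel tin with paper label, 56 mm across, 55 mm tall; bystander, to be left where it is. Origin: centre of its underside.
Things that resemble listed ones, but are neither listed nor needed, are in the scene too. What is shaped like the cassette but blue is not meant.

How it is judged (in metres and radians):
On the way, in this order (a step that is already met when the one before it is completed fails the run):
1. the cassette's lower end is tipped up by at least 10 degrees while its lip is still on the ledge (within 13 mm of it) (angle between cassette's own z axis and vertical below 0.349 rad and distance between cassette_lip and ledge below 0.013 m), for 0.05 s.
2. the cassette lies flat in the tray, handle up, let go (horizontal distance between cassette and tray_in below 0.045 m and z of cassette in the frame of tray_in below 0.008 m and angle between cassette's own z axis and vertical below 0.1 rad and contact force between the fingers and cassette below 0.1 N and linear speed of cassette below 0.02 m/s), for 0.2 s.
3. the hatch is shut, with the wing knob still released (value of joint hatch below 0.035 rad and value of joint wing_knob below 0.6 rad), for 0.1 s.
At the end, for the whole second after the job is handed in: The hatch is shut (within 0.035 rad), the wing knob is turned past 1.4 rad, so that the tongue is behind the frame edge, and the cassette lies at rest and flat (within 0.1 rad), handle up, on the tray's floor, its centre within 45 mm of the tray's centre (horizontal distance between cassette and tray_in below 0.045 m and z of cassette in the frame of tray_in below 0.008 m and angle between cassette's own z axis and vertical below 0.1 rad and value of joint hatch below 0.035 rad and value of joint wing_knob above 1.4 rad and linear speed of cassette below 0.02 m/s); the robot touches nothing.
It fails at once if one of the six bystanders is moved by more than 20 mm (distance of any of pickguard, rotary_tool, battery_pack, glue_bottle, sanding_block, screw_tin from where it was at the start of the episode above 0.02 m).
It fails at once if the cassette is dropped: it moves faster than 0.8 m/s out of the fingers (a fall of more than about 30 mm) (linear speed of cassette above 0.8 m/s and contact force between the fingers and cassette below 0.05 N).
It also fails if it takes over 72 s, if anything falls off the work surface, if the arm or the gripper's body presses on something with over 40 N, if the wrist force passes 120 N, or if a joint passes its speed limit or range.

## Working session

There is one attempt and no reset: what is moved stays moved. The work goes in short steps, each a Python script; the robot and the scene stay as the last script left them, time stands still between calls to the robot, and variables do not carry over. Pictures are saved under pics/ and viewed, at most 12 in all, crops included, and the job is handed in when it is done.

```bash
ls; mkdir -p pics; python3 - <<'E'
from plant import bot
import cv2,numpy as np
a=bot.camera("scene");b=bot.camera("top")
cv2.imwrite("pics/s.png",cv2.resize(a[:,:,::-1],(800,600),interpolation=cv2.INTER_CUBIC))
cv2.imwrite("pics/t.png",cv2.resize(b[:,:,::-1],(800,600),interpolation=cv2.INTER_CUBIC))
for n in("scene","top","wrist"):print(n,bot.get_calibration(n))
print(bot.read_state())
E
```

```text
pics
scene {'fx': 406.4493439981164, 'fy': 406.4493439981164, 'cx': 256.6818510045774, 'cy': 199.5346276686797, 'view': array([[-3.04248917e-01,  9.52592178e-01, -8.60032630e-04,
         1.39982186e+02],
       [-7.97870099e-01, -2.54338708e-01,  5.46548375e-01,
         3.70761871e+02],
       [ 5.20418967e-01,  1.66972945e-01,  8.37427092e-01,
        -1.59683494e+03],
       [ 0.00000000e+00,  0.00000000e+00,  0.00000000e+00,
         1.00000000e+00]])}
top {'fx': 445.0056544775676, 'fy': 445.0056544775676, 'cx': 244.4732358110431, 'cy': 185.5660838905326, 'view': array([[ 1.66292447e-02, -9.99723793e-01, -1.66074345e-02,
         1.59997255e+01],
       [ 9.97338111e-01,  1.54056291e-02,  7.12696188e-02,
        -5.47416581e+02],
       [-7.09940857e-02, -1.77483873e-02,  9.97318823e-01,
        -1.56753719e+03],
       [ 0.00000000e+00,  0.00000000e+00,  0.00000000e+00,
         1.00000000e+00]])}
wrist {'fx': 332.56316036547025, 'fy': 332.56316036547025, 'cx': 260.1103095489541, 'cy': 194.6485606716918, 'T_tool_cam': array([[ 5.99922947e-04,  9.59346386e-01,  2.82230673e-01,
 
[... 275 characters left out ...]
00]])}
{'t': 0.1, 'joint_pos': array([-1.00189824e+00,  3.59296053e-01,  1.11606736e-02, -3.02194490e-04,
       -1.22406858e+00, -2.88120726e-01]), 'qvel': array([ 0.00140915, -0.0020578 ,  0.00123033,  0.0014786 ,  0.00075852,
       -0.0009829 ]), 'tau': array([-1.82275104e-03, -5.84161985e+01,  2.93749988e+01,  7.01552108e+00,
        1.01511955e-02, -2.62691015e-05]), 'tcp_pos': array([ 186.90577331, -648.13636046,  204.33438546]), 'eef_rot': array([-1.39877005e-01,  9.90168626e-01,  6.99211836e-04, -1.63221577e-04]), 'contact_force': array([ 0.35078829, -0.37210553, -0.79151189]), 'moment': array([-0.02124059,  0.01531652,  0.0497963 ]), 'finger_force': 0.0, 'width': 87.44610887818423}
```

View pics/s.png

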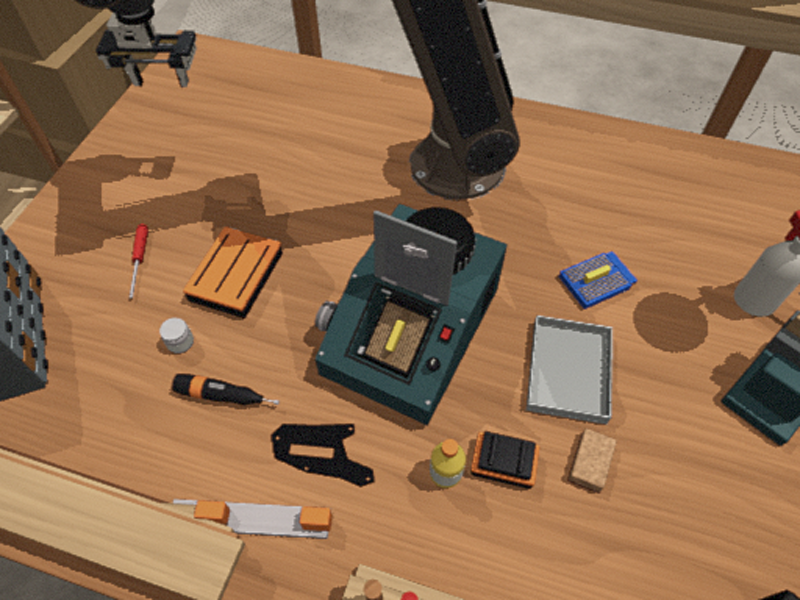

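View pics/t.png

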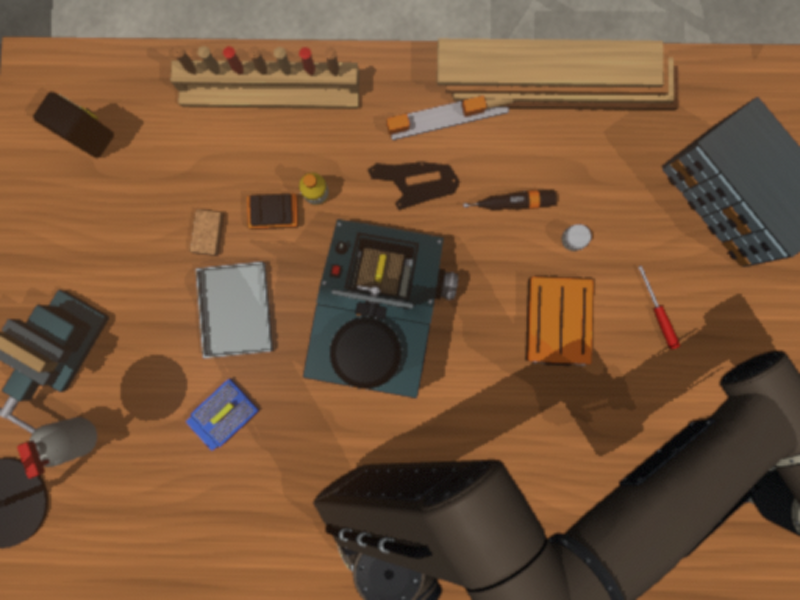

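The scene shows the following:
- **Cassette:** the black and brown cassette with the yellow handle sits in the teal extractor, at scene (396,335) and top (380,266).
- **Lookalikes:** there is a blue cassette at scene (598,272) and top (222,412), which is not wanted. A teal sander stands at scene (775,390).
- **Tray:** the light grey tray is at scene (570,370) and top (235,308). The white rack at top (447,117) could be mistaken for it.
- **Parts case:** the orange case is at top (561,320).
- **Machine direction:** the machine's face slopes away from the robot, so its rear faces the base.

I'll take close crops and fit the arm's geometry next.

```bash
python3 - <<'E'
from plant import bot
import cv2,numpy as np
from scipy.optimize import least_squares
from scipy.spatial.transform import Rotation as R
a=bot.camera("scene");b=bot.camera("top")
def crop(im,x,y,n):
    cv2.imwrite(n,cv2.resize(im[y:y+150,x:x+200,::-1],(800,600),interpolation=cv2.INTER_CUBIC))
crop(a,200,125,"pics/s2.png");crop(b,115,130,"pics/t2.png")
# planar kinematics: fit
D=[];
for r in(450,550,650,750):
  for z in(100,250,400):
    for t in(np.pi/2,np.pi/2+.5,np.pi/2-.5):
      d=np.array([np.cos(t),0,-np.sin(t)]);y=np.array([0,1,0]);x=np.cross(y,d)
      q=bot.solve_ik([r,0,z],R.from_matrix(np.c_[x,y,d]).as_quat())
      if q is not None:D.append((r,z,t,*q))
D=np.array(D);D2=D[(abs(np.sin(D[:,6]))<.01)];print(len(D),len(D2));print(D2[:4].round(3))
def f(p):
    r0,z0,L,a3,d4,T=p;q2=D2[:,4];q3=D2[:,5];q5=D2[:,7];P=q2-q3
    r=r0+L*np.sin(q2)+a3*np.sin(P)+d4*np.cos(P)+T*np.cos(D2[:,2])
    z=z0+L*np.cos(q2)+a3*np.cos(P)-d4*np.sin(P)-T*np.sin(D2[:,2])
    return np.r_[r-D2[:,0],z-D2[:,1]]
s=least_squares(f,[0,350,350,40,350,250]);print(s.x.round(1),abs(s.fun).max())
E
```

```text
31 12
[[ 4.500e+02  1.000e+02  1.571e+00  4.400e-01  8.700e-02 -6.130e-01
   0.000e+00 -8.710e-01 -2.011e+00]
 [ 4.500e+02  2.500e+02  1.571e+00  4.400e-01 -5.200e-02 -3.820e-01
   0.000e+00 -1.241e+00 -2.011e+00]
 [ 4.500e+02  4.000e+02  1.571e+00  4.400e-01 -9.400e-02 -9.000e-02
   0.000e+00 -1.574e+00 -2.011e+00]
 [ 5.500e+02  1.000e+02  1.571e+00  3.560e-01  2.480e-01 -4.070e-01
   0.000e+00 -9.160e-01 -1.927e+00]]
[  40.5 -891.4  569.8    6.5  461.4 -714.4] 3.345580946046539
```

View pics/s2.png

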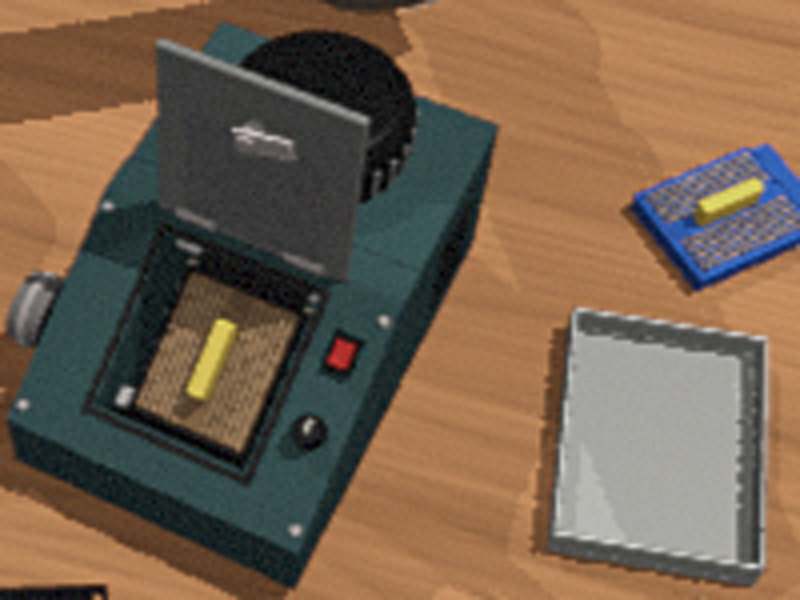

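View pics/t2.png

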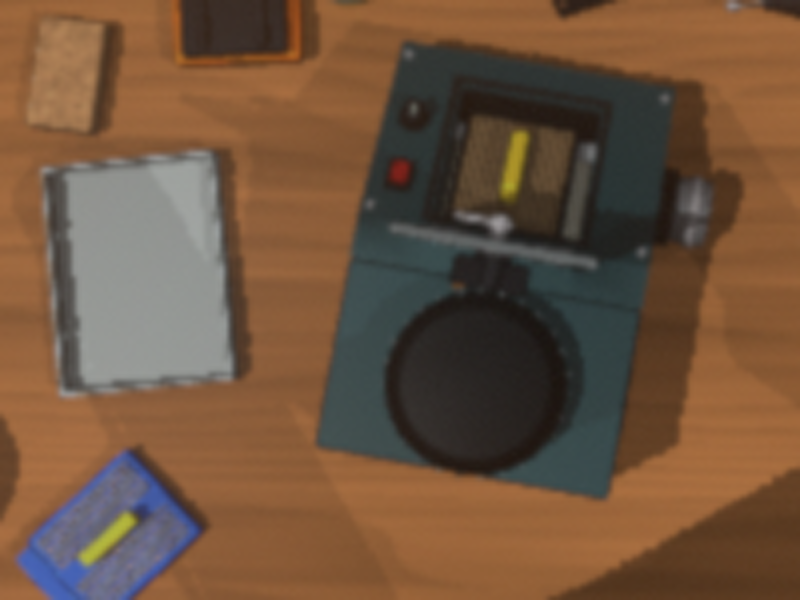

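```bash
cat > h.py <<'E'
from plant import bot
import cv2,numpy as np
from scipy.optimize import least_squares
from scipy.spatial.transform import Rotation as R
C={n:bot.get_calibration(n) for n in("scene","top","wrist")}
def proj(n,P,view=None):
    c=C[n];V=c["view"] if view is None else view
    p=np.atleast_2d(P)@V[:3,:3].T+V[:3,3]
    return np.c_[c["cx"]+c["fx"]*p[:,0]/-p[:,2],c["cy"]+c["fy"]*-p[:,1]/-p[:,2]]
OFF={"scene":(200,125),"top":(115,130)}
def px(n,l): return (np.array(l,float)+.5)/4-.5+OFF[n]
def fitpose(obs,x0):   # obs: [(cam,modelpts,px)]; unknown x,y,z,yaw
    def f(p):
        M=R.from_euler('z',p[3]).as_matrix()
        return np.concatenate([(proj(n,m@M.T+p[:3])-u).ravel() for n,m,u in obs])
    s=least_squares(f,x0,x_scale=[100,100,100,1]);return s.x,s.fun.reshape(-1,2)
E
python3 - <<'E'
from h import *
c=lambda *l:np.array(l,float)
t=px("top",[(403,42),(675,85),(608,497),(317,445),(353,260),(641,308)])
tm=c((-161,-120,77),(-161,120,77),(191,120,170),(191,-120,170),(0,-120,170),(0,120,170))
s=px("scene",[(12,419),(301,550),(497,128),(225,22)])
sm=c((-161,120,77),(-161,-120,77),(191,-120,170),(191,120,170))
p,r=fitpose([("top",tm,t),("scene",sm,s)],[550,0,0,np.pi]);print("ext",p.round(3));print(r.round(1).tolist())
M=R.from_euler('z',p[3]).as_matrix();w=lambda P:np.atleast_2d(P)@M.T+p[:3]
a=c((102.5,77.5,30),(102.5,-77.5,30),(-102.5,-77.5,30),(-102.5,77.5,30))
q,r=fitpose([("top",a,px("top",[(42,168),(213,152),(238,378),(62,397)])),
 ("scene",a,px("scene",[(550,545),(762,570),(768,338),(575,310)]))],[550,250,0,0]);print("tray",q.round(3));print(r.round(1).tolist())
# order check of scene: world +x = image down
# hatch angle
def hp(th,y,z,L=171):
    a=np.pi/6-th; d=np.array([-np.cos(a),-np.sin(a)]); n=np.array([-np.sin(a),np.cos(a)])
    return np.array([L*d[0]+z*n[0],y,170+L*d[1]+z*n[1]])
f=lambda th:np.r_[(proj("scene",w([hp(th[0],76,1),hp(th[0],-76,1)]))-px("scene",[(157,43),(368,122)])).ravel(),
 (proj("top",w([hp(th[0],76,5),hp(th[0],-76,5)]))-px("top",[(597,264),(390,228)])).ravel()]
s=least_squares(f,[2.09]);print("hatch",s.x,s.fun.round(1))
# handle ends, top surface, triangulate
def tri(us,ut):
    g=lambda P:np.r_[(proj("scene",P)-px("scene",[us]))[0],(proj("top",P)-px("top",[ut]))[0]]
    s=least_squares(g,[600,0,130]);return s.x,s.fun
for us,ut in(((227,323),(523,131)),((199,393),(511,198))):
    # scene far end = upslope ; top image upper = downslope
    pass
for us,ut in(((227,323),(511,198)),((199,393),(523,131))):
    X,e=tri(us,ut);print("handle end",X.round(1),e.round(1),"machine",(M.T@(X-p[:3])).round(1))
sl=lambda d,y,n:[-d*np.cos(np.pi/6)-n*np.sin(np.pi/6)*1,y,170-d*.5+n*np.cos(np.pi/6)]
print("pred handle top ends machine",np.round(sl(57.5,0,-4),1),np.round(sl(117.5,0,-4),1))
# kinematics
D=[]
for r in(480,550,650,750):
  for z in(100,250,400):
    for t in(np.pi/2,np.pi/2+.5,np.pi/2-.3):
      j=np.arcsin(191.7/r);d=np.array([np.cos(t)*np.cos(j),np.cos(t)*np.sin(j),-np.sin(t)]);y=np.array([-np.sin(j),np.cos(j),0])
      k=bot.solve_ik([r,0,z],R.from_matrix(np.c_[np.cross(y,d),y,d]).as_quat())
      if k is not None and abs(k[3])<.02:D.append((np.sqrt(r*r-191.7**2),z,t,*k))
D=np.array(D);print(len(D))
def g(v):
    r0,z0,L,a3,d4,T=v;q2=D[:,4];P=q2-D[:,5]
    return np.r_[r0+L*np.sin(q2)+a3*np.sin(P)+d4*np.cos(P)+T*np.cos(D[:,2])-D[:,0],z0+L*np.cos(q2)+a3*np.cos(P)-d4*np.sin(P)-T*np.sin(D[:,2])-D[:,1]]
s=least_squares(g,[0,350,350,40,350,250]);print(s.x.round(1),abs(s.fun).max(),np.linalg.svd(s.jac)[1].round(2))
E
```

```text
ext [512.549  35.883 -17.805   2.984]
[[-0.2, 3.4], [-0.6, 4.3], [-0.1, 3.9], [-0.3, 3.9], [1.2, -7.8], [1.6, -7.1], [0.5, 0.1], [0.3, 0.3], [0.9, -0.2], [-0.2, 0.4]]
tray [ 4.78059e+02  3.71749e+02 -6.33810e+01  1.82000e-01]
[[0.5, 8.4], [-1.0, 5.4], [1.2, 3.7], [3.6, 6.0], [53.4, 9.0], [-50.2, -3.1], [-50.8, -0.7], [44.0, 11.3]]
hatch [2.12443005] [-0.   2.8 -0.2  3.2  0.2  2.3  0.   2.3]
handle end [561.   30.9 123.4] [-0.2 -0.  -0.2  0.1] machine [-48.6  -2.6 141.2]
handle end [617.8  25.2 111.4] [-1.  -0.  -1.1  0.3] machine [-105.6   -5.9  129.2]
pred handle top ends machine [-47.8   0.  137.8] [-99.8   0.  107.8]
35
[1.000e-01 1.988e+02 6.016e+02 0.000e+00 4.636e+02 3.995e+02] 0.028754602230947057 [11.55  8.34  2.02  1.18  0.93  0.87]
```

```bash
python3 - <<'E'
from h import *
c=lambda *l:np.array(l,float)
t=px("top",[(403,42),(675,85),(608,497),(317,445),(353,260),(641,308)])
s=px("scene",[(12,419),(301,550),(497,128),(225,22)])
def mod(f,b,cr):
    return c((f,-120,77),(f,120,77),(b,120,170),(b,-120,170),(cr,-120,170),(cr,120,170)),c((f,120,77),(f,-120,77),(b,-120,170),(b,120,170))
def f(v):
    tm,sm=mod(v[3],v[4],v[5]);M=R.from_euler('z',v[2]).as_matrix();p=[v[0],v[1],v[6]]
    return np.r_[(proj("top",tm@M.T+p)-t).ravel(),(proj("scene",sm@M.T+p)-s).ravel(),(v[3]+161)/3,(v[4]-v[3]-352)/20,v[6]/3]
S=least_squares(f,[530,30,3,-161,191,0,0],x_scale=[100,100,1,100,100,100,10]);print(S.x.round(3));print(S.fun[:-3].reshape(-1,2).round(1).tolist())
a=c((102.5,77.5,30),(102.5,-77.5,30),(-102.5,-77.5,30),(-102.5,77.5,30))
for z in (1,):
    q,r=fitpose([("top",a,px("top",[(42,168),(213,152),(238,378),(62,397)])),
 ("scene",a,px("scene",[(762,570),(550,545),(575,310),(768,338)]))],[550,250,0,0]);print("tray",q.round(3));print(r.round(1).tolist())
E
```

```text
[ 521.317   36.163    2.985 -161.     186.258   33.846   -1.31 ]
[[-0.6, 0.1], [-0.3, 1.1], [0.3, 0.1], [-0.7, -0.0], [-1.2, -0.5], [0.1, 0.3], [-1.1, -0.1], [-0.3, 0.6], [0.5, -0.4], [-1.6, -0.2]]
tray [ 4.97276e+02  3.64002e+02 -5.29700e+00  1.25000e-01]
[[-0.3, 0.2], [-0.0, -0.5], [-0.8, 0.2], [-0.2, 0.2], [0.3, 1.0], [0.4, -1.7], [-1.0, 0.1], [-0.8, 0.6]]
```

```bash
cat >> h.py <<'E'
EXT=np.array([521.3,36.2,0.]);YAW=2.985
def mw(P): return R.from_euler('z',YAW).apply(P)+EXT
def face(d,y,n): # d down slope, n out of the face -> world
    c,s=np.cos(np.pi/6),.5
    return mw(np.array([-d*c-n*s,y,170-d*s+n*c]))
def ori(tilt,yaw=None,sign=1):
    """tool z in machine xz: pointing down, tilted so that tool z=(sin tilt,-cos tilt); x up-slope for sign=1"""
    yaw=YAW if yaw is None else yaw
    z=np.array([np.sin(tilt),0,-np.cos(tilt)]);x=sign*np.array([np.cos(tilt),0,np.sin(tilt)])
    return (R.from_euler('z',yaw)*R.from_matrix(np.c_[x,np.cross(z,x),z])).as_quat()
def wview(st):
    T=np.eye(4);T[:3,:3]=R.from_quat(st["eef_rot"]).as_matrix();T[:3,3]=st["tcp_pos"]
    return np.linalg.inv(T@C["wrist"]["T_tool_cam"])
def shot(name):
    import pickle
    st=bot.read_state();im=bot.camera("wrist");V=wview(st)
    pickle.dump(V,open(f"pics/{name}.pkl","wb"));cv2.imwrite(f"pics/{name}.png",im[:,:,::-1]);return st
E
python3 - <<'E'
from h import *
T=np.pi/6
for s in(1,-1):
    for n in(-33,80,200):
        print(s,n,None if (q:=bot.solve_ik(face(87.5,0,n),ori(T,sign=s))) is None else q.round(2))
bot.move_ptp(face(87.5,30,100),ori(T)); bot.pause(.2)
shot("w1"); bot.line_to(face(87.5,-30,100),150); bot.pause(.2); st=shot("w2")
print(st["t"],st["tcp_pos"],face(87.5,-30,100))
a=np.hstack([cv2.imread(f"pics/w{i}.png")[:,60:460] for i in(1,2)])
cv2.imwrite("pics/w12.png",cv2.resize(a,(800,384)))
E
```

```text
1 -33 [ 0.24  0.63  0.17 -0.19 -1.6  -1.92]
1 80 [ 0.21  0.65  0.44 -0.19 -1.84 -1.95]
1 200 [ 0.19  0.74  0.84 -0.2  -2.15 -1.98]
-1 -33 [ 0.24  0.63  0.17 -0.19 -1.6   1.22]
-1 80 [ 0.21  0.65  0.44 -0.19 -1.84  1.2 ]
-1 200 [ 0.19  0.74  0.84 -0.2  -2.15  1.16]
3.9833 [650.15775944  45.53667517 212.9196072 ] [650.21686741  46.21753865 212.85254038]
```

View pics/w12.png

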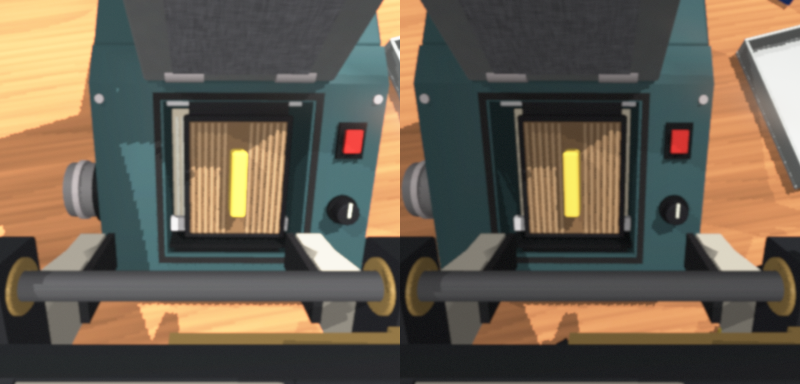

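```bash
python3 - <<'E'
from h import *
import pickle
obs=[]
for i in(1,2):
    im=cv2.imread(f"pics/w{i}.png");V=pickle.load(open(f"pics/w{i}.pkl","rb"))
    hsv=cv2.cvtColor(im,cv2.COLOR_BGR2HSV);m=cv2.inRange(hsv,(24,140,120),(36,255,255));m[240:]=0
    n,l,s,c=cv2.connectedComponentsWithStats(m);k=1+s[1:,4].argmax();print(i,s[k],c[k])
    pts=np.argwhere(l==k)[:,::-1].astype(np.float32);print(cv2.minAreaRect(pts))
    x,y,w,h,_=s[k];obs.append((V,x,y,w,h))
    print("pred opening",(proj("wrist",[face(14,61,0),face(14,-61,0),face(150,-61,0),face(150,61,0)],V)-[60,0]).round(1).tolist())
    print("pred handle top",(proj("wrist",[face(57.5,0,-4),face(117.5,0,-4)],V)-[60,0]).round(1).tolist())
# triangulate top and bottom end middles
for nm,g in(("up",lambda o:(o[1]+o[3]/2-.5,o[2])),("low",lambda o:(o[1]+o[3]/2-.5,o[2]+o[4]))):
    s=least_squares(lambda P:np.concatenate([(proj("wrist",P,o[0])-g(o))[0] for o in obs]),[600,20,120])
    P=R.from_euler('z',-YAW).apply(s.x-EXT);d=-P[0]*.866+(170-P[2])*.5;nn=(P[2]-170)*.866-P[0]*.5
    print(nm,s.x.round(1),"d,y,n",round(d,1),P[1].round(1),round(nn,1),s.fun.round(1))
E
```

```text
1 [290 150  18  67 248] [296.94758065 183.05645161]
((298.4214172363281, 183.0187225341797), (15.717816352844238, 66.37890625), 2.544804573059082)
pred opening [[161.7, 100.8], [312.6, 100.7], [298.6, 253.6], [166.5, 253.7]]
pred handle top [[235.1, 153.4], [233.1, 219.1]]
2 [223 150  16  66 904] [231.02544248 182.93473451]
((230.5, 182.49996948242188), (64.99998474121094, 14.999998092651367), 90.0)
pred opening [[87.5, 100.7], [238.5, 100.7], [233.7, 253.7], [101.6, 253.7]]
pred handle top [[165.1, 153.4], [167.1, 219.2]]
up [563.4  33.5 130.8] d,y,n 55.9 -3.9 -13.0 [ 0. -0. -0.  0.]
low [619.6  24.6 117. ] d,y,n 112.2 -3.9 3.6 [ 0.  -0.5 -0.   0.5]
```

The wrist views confirm the extractor fit. The opening's inner edges are at columns 163 to 315 and rows 100 to 253 in w1, as predicted. The handle (w1 about (238,183), w2 about (171,183)) lies 4 mm to the machine's right and about 2.5 mm up the slope from nominal. I'll turn the camera side away from the hatch, grip the handle and tip the cassette.

```bash
cat >> h.py <<'E'
T0=np.pi/6;CD,CY,CN=85.2,-3.9,-25.5
def rep(s=""):
    st=bot.read_state();print(s,"t",round(st["t"],2),"tcp",st["tcp_pos"].round(1),"F",st["contact_force"].round(1),"w",round(st["width"],1),"ff",round(st["finger_force"],1))
def tip(phi,dn=0,dd=0):
    """TCP position/orientation after rotating the cassette about the ledge by phi, then shifting dn out, dd down slope"""
    r=np.array([CD-15.5,CN+33]);c,s=np.cos(phi),np.sin(phi)
    d=r[0]*c-r[1]*s;n=r[1]*c+r[0]*s
    return face(15.5+d+dd,CY,-33+n+dn),ori(T0-phi,sign=-1)
E
python3 - <<'E'
from h import *
for a in (tip(0),tip(.31),tip(.31,16),tip(.31,16,16),tip(.31,130,50)): assert bot.solve_ik(*a) is not None
bot.move_gripper(44)
bot.move_ptp(face(CD,CY,70),ori(T0,sign=-1));rep("flip")
bot.line_to(face(CD,CY,-10),120);rep("near")
bot.line_to(face(CD,CY,CN),40);rep("at")
bot.move_gripper(0,50);rep("grip")
E
```

```text
flip t 7.62 tcp [629.4  23.1 188. ] F [-0.7 -0.1  0.9] w 43.8 ff 0.0
near t 8.43 tcp [590.6  29.2 119.4] F [0.  0.3 0.6] w 44.1 ff 0.0
at t 8.97 tcp [582.1  30.5 105.3] F [ 0.5  0.8 -1. ] w 44.0 ff 0.0
grip t 9.85 tcp [582.9  30.5 105.9] F [3.  0.1 6. ] w 0.5 ff 3.2
```

```bash
python3 - <<'E'
from h import *
bot.pause(.2);rep()
shot("w3");a=bot.camera("scene")
im=cv2.imread("pics/w3.png")
s=cv2.resize(a[140:260,210:310,::-1],(400,480),interpolation=cv2.INTER_CUBIC)
w=cv2.resize(im[:,106:426],(400,480))
cv2.imwrite("pics/c3.png",np.hstack([w,s]))
E
```

```text
t 10.05 tcp [582.9  30.5 105.8] F [2.5 0.6 5.4] w 0.6 ff 3.2
```

View pics/c3.png

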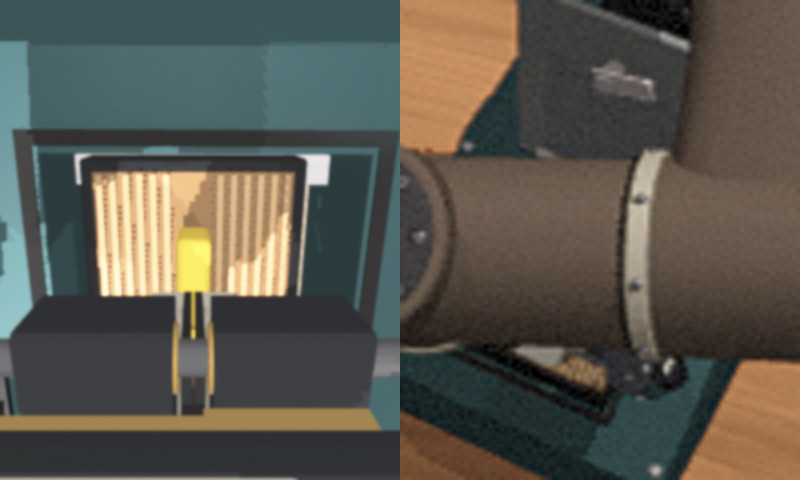

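```bash
python3 - <<'E'
from h import *
import pickle
V=pickle.load(open("pics/w3.pkl","rb"))
for n,P in dict(endtop=face(115,CY,-4),endbot=face(115,CY,-28),tcp=face(CD,CY,CN),tcpedge=face(CD+9.5,CY,CN),fin20=face(CD+9.5,CY,CN+20),framelow=face(145,CY,-28),open150=face(150,CY,0),padL=face(CD+9.5,CY+10,CN+40)).items():
    print(n,((proj("wrist",P,V)[0]-[106,0])*1.25).round(0))
im=cv2.imread("pics/w3.png");cv2.imwrite("pics/c4.png",cv2.resize(im[160:360,200:320],(480,800))[:600])
E
```

```text
endtop [194. 243.]
endbot [194. 229.]
tcp [193. 292.]
tcpedge [194. 273.]
fin20 [194. 289.]
framelow [194. 161.]
open150 [194. 155.]
padL [221. 310.]
```

View pics/c4.png

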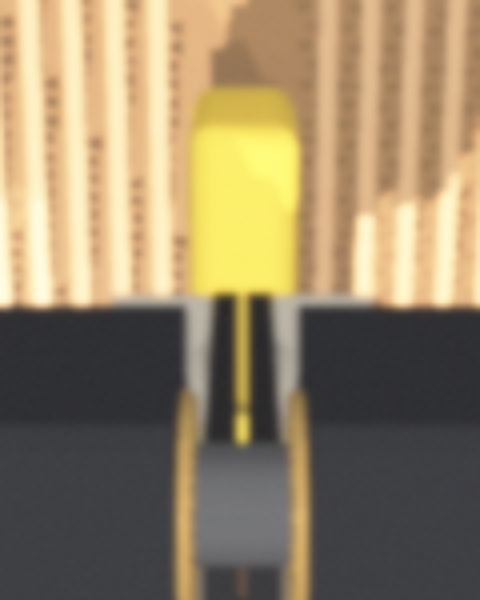

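```bash
python3 - <<'E'
from h import *
q=R.from_quat([-.139877,.990168,.0007,-.00016]);p0=np.array([186.9,-648.1,204.3])
for k in(0,20):
    for y in(-54,54):
        for x in (-9.5,9.5): print(k,(proj("scene",p0+q.apply([x,y,-k]))[0]*1.5625).round(1))
# current state from scene & wrist: where TCP should be
rep()
E
python3 - <<'E'
import cv2
a=cv2.imread("pics/s.png")[0:110,80:220]
cv2.imwrite("pics/c5.png",cv2.resize(a,None,fx=5,fy=5,interpolation=cv2.INTER_CUBIC))
E
```

```text
0 [140.1  93.9]
0 [142.2  88.5]
0 [187.7  94.7]
0 [189.4  89.3]
20 [137.   86.4]
20 [139.1  81. ]
20 [185.1  87.2]
20 [186.9  81.8]
 t 10.15 tcp [582.9  30.5 105.9] F [ 3.5 -0.3  5.8] w 0.7 ff 3.2
```

View pics/c5.png

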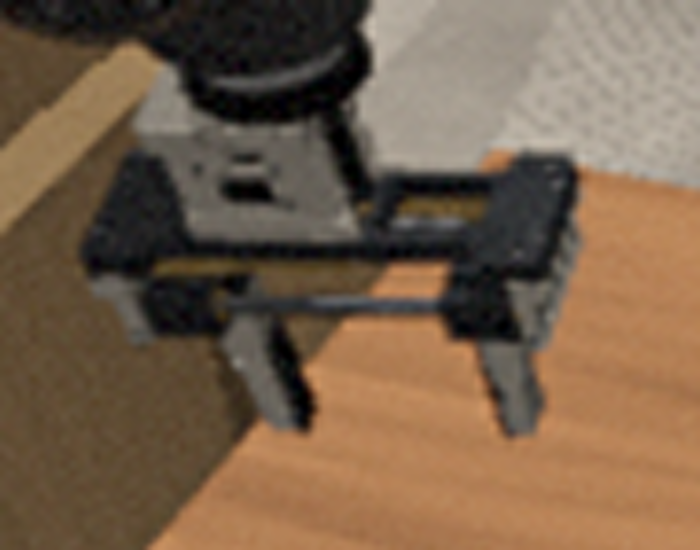

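The fingers closed above the rib. Both the start picture and this one put the finger ends about 19–20 mm short of the reported TCP. I'll reopen, feel down to the cassette top, back off 2 mm and grip.

```bash
python3 - <<'E'
from h import *
bot.line_to(face(CD,CY,-20),60);bot.move_gripper(44);bot.pause(.1)
f0=bot.read_state()["contact_force"]
bot.line_to(face(CD,CY,-36),80)
for n in np.arange(-38,-52,-2.):
    bot.line_to(face(CD,CY,n),40);F=bot.read_state()["contact_force"]-f0;print(n,F.round(1))
    if np.linalg.norm(F)>5:break
bot.line_to(face(CD,CY,n+3),40)
bot.move_gripper(0,50);rep("grip n=%g"%(n+3))
E
```

```text
-38.0 [ 2.1 -2.  -0.8]
-40.0 [ 1.3 -0.5  0.5]
-42.0 [ 0.8  0.6 -0.7]
-44.0 [ 1.3  0.5 -0.5]
-46.0 [ 0.3 -0.9 -0.4]
-48.0 [2.  0.3 0.3]
-50.0 [ 3.4 -1.   5.7]
grip n=-47 t 14.35 tcp [571.6  32.2  86.6] F [-0.2 -0.7 -0.5] w 14.0 ff 50.0
```

```bash
sed -i 's/CN=85.2,-3.9,-25.5/CN=85.2,-3.9,-47./' h.py; python3 - <<'E'
from h import *
for a in (tip(.31),tip(.31,16),tip(.31,16,16),tip(.31,130,50)): assert bot.solve_ik(*a) is not None
for phi in (.07,.14,.2,.26,.3):
    p,o=tip(phi);bot.line_to(p,40,o);rep("%.2f"%phi)
bot.pause(.2);rep();shot("w6");a=bot.camera("scene")
im=cv2.imread("pics/w6.png")
cv2.imwrite("pics/c6.png",np.hstack([cv2.resize(im[:,106:426],(400,480)),cv2.resize(a[140:260,210:310,::-1],(400,480),interpolation=cv2.INTER_CUBIC)]))
E
```

```text
0.07 t 14.62 tcp [574.5  32.   91.3] F [ 0.   0.1 -2.7] w 13.7 ff 50.0
0.14 t 14.9 tcp [577.   31.4  94.8] F [ 0.5 -0.3 -2.8] w 13.9 ff 50.0
0.20 t 15.16 tcp [579.2  30.9  98.1] F [-0.5 -0.5 -2.3] w 13.5 ff 50.0
0.26 t 15.42 tcp [581.3  30.7 101.8] F [-0.7  0.3 -2.4] w 13.6 ff 50.0
0.30 t 15.67 tcp [582.7  30.4 104.2] F [-0.5 -0.7 -2.6] w 13.6 ff 50.0
 t 15.87 tcp [582.7  30.3 104. ] F [-0.9 -0.3 -1.7] w 14.2 ff 50.0
```

View pics/c6.png

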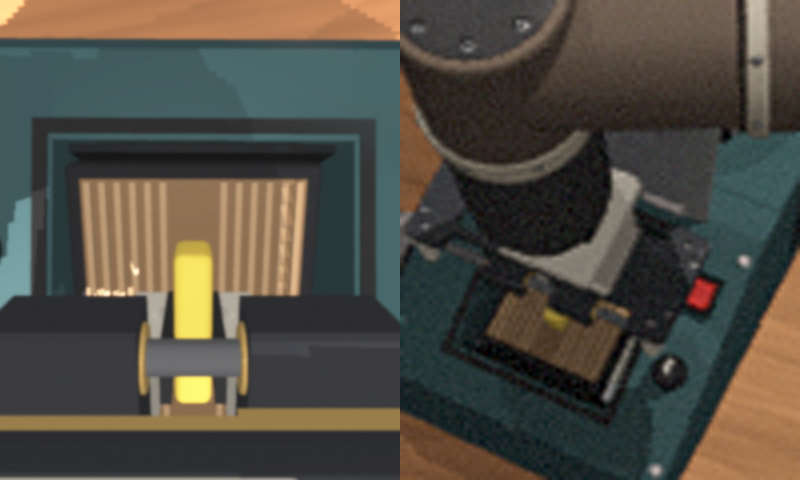

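The handle is held between the fingers at 14 mm, and the lower end (rows 145–165, left picture) has swung up clear of the well wall. Next I lift the lip off and draw the cassette out.

```bash
python3 - <<'E'
from h import *
for ph,dn,dd,v in((.3,8,0,50),(.3,16,0,50),(.3,17,8,50),(.3,18,18,50),(.3,40,28,80)):
    p,o=tip(ph,dn,dd);bot.line_to(p,v,o);rep(f"{dn} {dd}")
p,o=tip(.3,180,50);bot.line_to(p,150,o);bot.pause(.2);rep()
shot("w7");cv2.imwrite("pics/c7.png",cv2.resize(np.hstack([cv2.imread("pics/w7.png")[:,106:426],bot.camera("scene")[60:260,180:340,::-1].repeat(2,0).repeat(2,1)[:384]]),(800,480)))
E
```

```text
8 0 t 16.27 tcp [587.6  29.8 111.9] F [ 0.5 -0.  -2.7] w 13.5 ff 50.0
16 0 t 16.58 tcp [591.3  29.2 118.8] F [-0.2 -0.4 -2.7] w 13.6 ff 50.0
17 8 t 16.89 tcp [598.2  27.9 114.7] F [ 0.   0.8 -3.6] w 13.2 ff 50.0
18 18 t 17.24 tcp [607.3  26.5 110.7] F [ 0.5 -0.8 -2.5] w 13.5 ff 50.0
40 28 t 17.69 tcp [626.5  23.6 125.1] F [-0.5 -0.5 -2.8] w 13.4 ff 50.0
 t 18.98 tcp [714.1   9.7 235.1] F [-0.6 -0.6 -3.2] w 13.6 ff 50.0
```

View pics/c7.png

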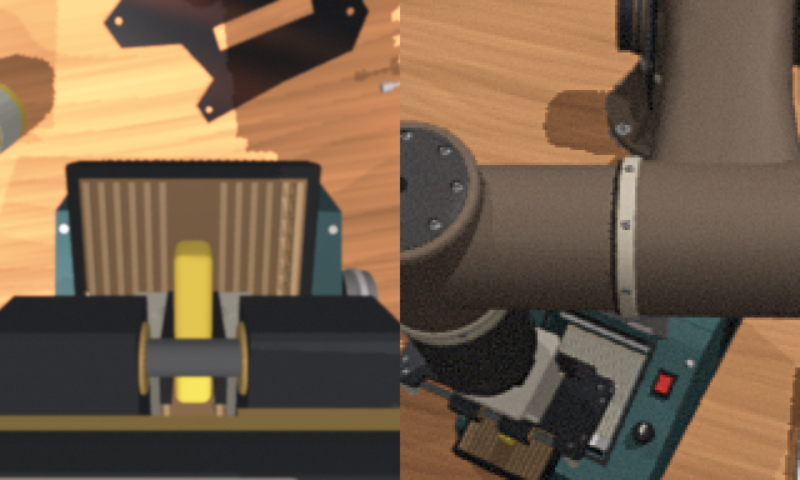

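```bash
python3 - <<'E'
from h import *
o=ori(0,.125+np.pi,-1);tx,ty=503,365
for p in((690,200,260),(tx,ty,200),(tx,ty,3)): assert bot.solve_ik(p,o) is not None
bot.line_to([705,20,265],200,ori(0,YAW+.1,-1));bot.line_to([690,200,260],250,o);bot.line_to([tx,ty,180],250);rep()
bot.line_to([tx,ty,30],120);bot.line_to([tx,ty,13],50);bot.pause(.1);f0=bot.read_state()["contact_force"];rep()
for z in np.arange(11,-3,-1.5):
    bot.line_to([tx,ty,z],30);F=bot.read_state()["contact_force"]-f0;print(z,F.round(1))
    if F[2]>3.5:break
bot.move_gripper(44);bot.pause(.2);rep("rel")
bot.line_to([tx,ty,60],100);bot.line_to([tx,ty,230],250);bot.pause(.1);rep()
im=bot.camera("scene");cv2.imwrite("pics/s8.png",im[:,:,::-1]);im=bot.camera("top");cv2.imwrite("pics/t8.png",im[:,:,::-1]);shot("w8")
E
```

```text
t 21.55 tcp [504.  364.4 180.6] F [-0.1  0.1 -3.6] w 13.5 ff 50.0
 t 23.54 tcp [503.1 365.1  13.1] F [ 0.2 -0.7 -3.3] w 13.6 ff 50.0
11.0 [-1.4  1.   0.1]
9.5 [-0.2  0.5 -0.5]
8.0 [0.2 1.3 1.3]
6.5 [-0.5  0.9 -0.1]
5.0 [-2.8 -0.9  6.1]
rel t 25.73 tcp [503. 365.   5.] F [ 0.5 -0.9 -0.4] w 43.8 ff 0.0
 t 27.36 tcp [502.3 364.3 228. ] F [ 0.2 -0.6 -1.3] w 43.8 ff 0.0
```

```bash
cat >> h.py <<'E'
TIP=21.
def hatch_pt(e,r,n,y): # e elevation rad of the hatch; machine coords
    return np.array([-r*np.cos(e)+n*np.sin(e),y,170+r*np.sin(e)+n*np.cos(e)])
def push(e,y=-50.,r=150.,lead=0.,back=0.):
    t=(np.pi/2-e)/4;t=np.clip(t,0,T0);b=e+t
    rd=np.array([-np.cos(e),0,np.sin(e)]);nd=np.array([np.sin(e),0,np.cos(e)])
    u=rd*np.cos(b)-nd*np.sin(b);z=np.array([np.sin(t),0,-np.cos(t)])
    P=hatch_pt(e,r,9-lead+back,y)+TIP*z-9.5*u
    return mw(P),ori(t,sign=-1)
E
python3 - <<'E'
from h import *
import pickle
V=pickle.load(open("pics/w8.pkl","rb"));im=cv2.imread("pics/w8.png")
m=cv2.inRange(cv2.cvtColor(im,cv2.COLOR_BGR2HSV),(24,140,90),(36,255,255))
n,l,s,c=cv2.connectedComponentsWithStats(m)
for k in np.argsort(-s[1:,4])[:3]+1: print("yellow",s[k],c[k].round(1))
print("pred handle",proj("wrist",[[503,365,48],[503+30*np.cos(.125),365+30*np.sin(.125),48],[503-30*np.cos(.125),365-30*np.sin(.125),48]],V).round(1))
d=np.deg2rad;es=[d(a) for a in(93,80,65,50,35,20,5,-10,-20,-26,-30)]
for e in es:
    p,o=push(e);q=bot.solve_ik(p,o);print(round(np.rad2deg(e)),p.round(0),None if q is None else q.round(2))
print(push(d(95),back=35)[0])
E
```

```text
yellow [253 140  13  53 144] [261.7 161.1]
yellow [236 324   7  10  40] [239. 330.]
yellow [253 174   2   9  10] [253.1 178.2]
pred handle [[259.7 167.7]
 [259.7 140.4]
 [259.7 193.9]]
93 [503.  90. 298.] [ 0.56  0.04 -0.19  0.   -1.35  0.85]
80 [536.  85. 299.] [ 0.5   0.12 -0.08 -0.03 -1.4   0.92]
65 [572.  79. 290.] [ 0.43  0.23  0.04 -0.06 -1.47  0.99]
50 [605.  74. 272.] [ 0.38  0.33  0.15 -0.09 -1.54  1.04]
35 [631.  69. 245.] [ 0.34  0.43  0.23 -0.11 -1.59  1.08]
20 [650.  66. 213.] [ 0.31  0.52  0.3  -0.14 -1.62  1.11]
5 [660.  65. 176.] [ 0.29  0.6   0.35 -0.16 -1.65  1.14]
-10 [659.  65. 138.] [ 0.28  0.67  0.37 -0.18 -1.67  1.16]
-20 [653.  66. 113.] [ 0.27  0.71  0.37 -0.19 -1.67  1.17]
-26 [648.  67.  99.] [ 0.27  0.73  0.36 -0.2  -1.67  1.17]
-30 [643.  68.  89.] [ 0.27  0.74  0.36 -0.21 -1.67  1.18]
[463.50426114  95.94445464 294.59435203]
```

The cassette sits in the tray as predicted: handle seen at columns 253–266, rows 140–193, against a predicted row range of 140–194. Next I swing the hatch shut.

```bash
python3 - <<'E'
from h import *
d=np.deg2rad
bot.move_gripper(0,10)
p,o=push(d(95),back=35)
bot.line_to([480,364,330],250,o) ;bot.line_to([p[0],p[1],330],250);bot.line_to(p,150);bot.pause(.1)
f0=bot.read_state()["contact_force"];rep("behind")
for a in (95,85,75,65,50,35,20,5,-8,-18,-25,-29):
    p,o=push(d(a),lead=0);bot.line_to(p,120 if a<95 else 60,o)
    st=bot.read_state();print(a,round(st["t"],2),(st["contact_force"]-f0).round(1))
for lead in(1,2,3,4,5,6):
    p,o=push(d(-30),lead=lead);bot.line_to(p,40,o);F=bot.read_state()["contact_force"]-f0;print("lead",lead,F.round(1))
    if np.linalg.norm(F)>14:break
bot.pause(.2)
p,o=push(d(-30),back=70);bot.line_to(p,150,o)
p2=face(128,0,130);bot.line_to(p2,150,o);bot.pause(.15);rep()
shot("w9");im=bot.camera("scene");cv2.imwrite("pics/s9.png",im[:,:,::-1]);im=bot.camera("top");cv2.imwrite("pics/t9.png",im[:,:,::-1])
E
```

```text
behind t 30.66 tcp [464.1  96.5 295.6] F [ 1.4 -0.1  0.3] w 0.5 ff 0.0
95 31.39 [-2.  -0.4 -0.5]
85 31.76 [-1.5 -0.3  0.4]
75 32.12 [-1.7  1.1  0.1]
65 32.48 [-1.5 -0.2 -0.2]
50 32.94 [-2.  -0.3 -0.2]
35 33.41 [-1.8  0.9 -0.6]
20 33.88 [-0.8 -0.   0.2]
5 34.34 [-1.2  0.1  0.8]
-8 34.77 [-1.4  1.2 -0.2]
-18 35.13 [-1.9 -0.3  0.1]
-25 35.43 [-1.2  0.2 -0.3]
-29 35.68 [-1.   0.3  0.1]
lead 1 [ 1.7 -0.4  5. ]
lead 2 [1.5 0.8 8.5]
lead 3 [ 3.4  0.7 11.2]
lead 4 [ 4.2 -0.1 15. ]
 t 38.42 tcp [694.5   9.6 217.5] F [-0.2 -0.2  0.3] w 0.3 ff 0.0
```

```bash
python3 - <<'E'
import cv2,numpy as np
w=cv2.imread("pics/w9.png")[0:300,136:396];s=cv2.imread("pics/s9.png")[110:290,190:400]
cv2.imwrite("pics/c9.png",np.hstack([cv2.resize(w,(450,519)),cv2.resize(s,(350,519)[:1]+(300,)) if 0 else cv2.copyMakeBorder(cv2.resize(s,(350,300)),0,219,0,0,cv2.BORDER_CONSTANT)]))
E
```

```text
(no output)
```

View pics/c9.png

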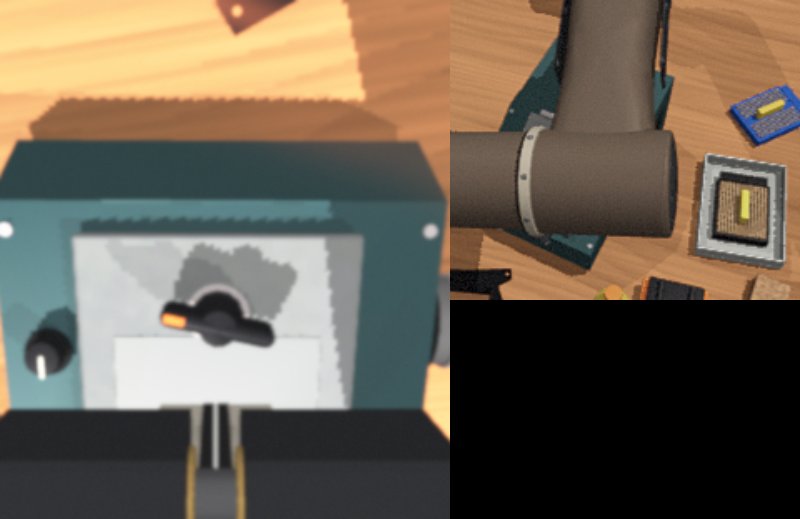

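The hatch is flat on the face, with the wing's centre at (217,325) in the left picture and turned about 0.22 rad. The cassette lies flat in the tray. Next I grip the wing across its thickness and turn it clockwise.

```bash
cat > k.py <<'E'
from h import *
import pickle
V=pickle.load(open("pics/w9.pkl","rb"))
obs=np.array([136+217.5*260/450,326*300/519]);print("obs",obs,"pred",proj("wrist",[face(128,0,39),face(128,0,33)],V).round(1))
s=least_squares(lambda v:(proj("wrist",face(v[0],v[1],37),V)-obs)[0],[128,0]);print("d,y",s.x.round(1))
e=np.array([[162,315],[273,340]])*[260/450,300/519]+[136,0]
ends=[least_squares(lambda v:(proj("wrist",face(v[0],v[1],37),V)-u)[0],[128,0]).x for u in e]
v=ends[1]-ends[0];PHI=np.arctan2(-v[0],v[1]);print("ends",np.round(ends,1),"phi",PHI)
D,Y=s.x
def ko(psi): return (R.from_quat(ori(T0,sign=-1))*R.from_euler('z',psi)).as_quat()
E
python3 - <<'E'
from k import *
for psi in(-np.pi/2+.2,-.8,0,.05):
    q=bot.solve_ik(face(D,Y,-4),ko(psi));print(psi,None if q is None else q.round(2))
E
```

```text
obs [261.66666667 188.43930636] pred [[261.4 190.8]
 [261.4 188.9]]
d,y [129.5   0.2]
ends [[135.  -26.8]
 [122.4  27.5]] phi 0.22870509669438369
-1.3707963267948966 [ 0.22  0.71  0.32 -0.18 -1.67  2.6 ]
-0.8 [ 0.22  0.71  0.32 -0.18 -1.67  2.03]
0 [ 0.22  0.71  0.32 -0.18 -1.67  1.23]
0.05 [ 0.22  0.71  0.32 -0.18 -1.67  1.18]
```

```bash
python3 - <<'E'
from k import *
P=face(128.8,Y,-3)
bot.move_gripper(45)
bot.move_ptp(face(128.8,Y,60),ko(PHI-np.pi/2));bot.line_to(face(128.8,Y,30),120);bot.line_to(P,50);rep("at")
bot.move_gripper(0,20);rep("grip")
m=lambda:bot.read_state()["moment"]@R.from_quat(bot.read_state()["eef_rot"]).as_matrix()[:,2]
for ph in list(np.linspace(PHI,np.pi/2,7)[1:])+[1.6,1.63,1.66]:
    bot.move_ptp(P,ko(ph-np.pi/2));st=bot.read_state();print(round(ph,2),round(st["t"],2),"Mz",round(m(),2),st["contact_force"].round(1),round(st["width"],1))
    if abs(m())>1.2:break
bot.pause(.2);rep()
E
```

```text
obs [261.66666667 188.43930636] pred [[261.4 190.8]
 [261.4 188.9]]
d,y [129.5   0.2]
ends [[135.  -26.8]
 [122.4  27.5]] phi 0.22870509669438369
at t 41.92 tcp [630.2  18.8 103.2] F [ 0.2 -0.2  0.4] w 45.0 ff 0.0
grip t 42.58 tcp [629.9  18.9 103.1] F [0.3 0.5 0.8] w 9.8 ff 20.0
0.45 42.9 Mz 0.16 [0.1 0.1 1.1] 9.6
0.68 43.23 Mz 0.15 [-0.2 -0.6  1.1] 9.9
0.9 43.55 Mz 0.18 [-0.1 -0.8 -0.4] 9.7
1.12 43.88 Mz 0.17 [ 1.2 -1.3  0.6] 9.6
1.35 44.2 Mz 0.17 [ 2.2 -1.7  0. ] 9.9
1.57 44.52 Mz 0.14 [ 1.4 -3.2 -0.8] 9.3
1.6 44.77 Mz -0.23 [ 1.9 -4.2 -1.2] 9.8
1.63 45.02 Mz -0.42 [ 0.8 -4.  -0.8] 10.3
1.66 45.27 Mz -0.42 [ 2.3 -4.7 -1.9] 10.6
 t 45.48 tcp [630.1  18.6 102.9] F [ 2.  -5.1 -1.1] w 10.9 ff 21.2
```

The moment jumped at 1.6 rad, so the knob is at its stop. I'll release, back off, and check the wing's direction with image code.

```bash
python3 - <<'E'
from k import *
P=face(128.8,Y,-3);o=ko(0)
bot.move_ptp(P,o);bot.move_gripper(45);bot.line_to(face(128.8,Y,60),100);bot.line_to(face(128.8,0,130),150);bot.pause(.2);rep()
shot("w10");V=pickle.load(open("pics/w10.pkl","rb"));im=cv2.imread("pics/w10.png")
H=cv2.getPerspectiveTransform(np.float32([(0,0),(0,100),(100,100),(100,0)])+0,np.float32([(0,0),(0,1),(1,1),(1,0)])) if 0 else None
g=[(d,y) for d in(95,165) for y in(-45,45)]
src=np.float32([proj("wrist",face(d,y,37),V)[0] for d,y in g]);dst=np.float32([((y+45)*2,(d-95)*2) for d,y in g])
w=cv2.warpPerspective(im,cv2.getPerspectiveTransform(src,dst),(180,140));cv2.imwrite("pics/w10r.png",w)
m=(w.max(2)<75).astype(np.uint8)|cv2.inRange(cv2.cvtColor(w,cv2.COLOR_BGR2HSV),(5,150,120),(20,255,255))//255
n,l,s,c=cv2.connectedComponentsWithStats(m);k=1+s[1:,4].argmax()
print(s[k],c[k],cv2.minAreaRect(np.argwhere(l==k)[:,::-1].astype(np.float32)))
for r in m[::8,::5]: print(''.join('#' if v else '.' for v in r))
E
```

```text
obs [261.66666667 188.43930636] pred [[261.4 190.8]
 [261.4 188.9]]
d,y [129.5   0.2]
ends [[135.  -26.8]
 [122.4  27.5]] phi 0.22870509669438369
 t 48.12 tcp [695.    8.8 217.3] F [-0.3  0.3 -0. ] w 45.2 ff 0.0
[  68   15   46   87 1798] [91.86985539 72.10456062] ((97.60165405273438, 61.968505859375), (44.775794982910156, 84.798095703125), 21.447736740112305)
....................................
....................................
...................#................
.................#.#................
.................#.#................
.................#.#................
.................#.#................
..................###...............
.................#####..............
..............#########.............
..............#########.............
..............#########.............
...............###.###..............
.................#.#................
.................#.#................
.................###................
..................#.................
....................................
```

```bash
python3 - <<'E'
from plant import bot
print(bot.close_job())
E
```

```text
the job is handed in; nothing more can be done
None
```

I handed the job in at about 48 s: the cassette lies flat, handle up, in the light grey tray, the hatch is shut and the wing knob is turned to its stop. The hand-in gave no verdict, and I did not measure the bystanders' positions at the end.

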